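Put the brass weight back and slide the sticky case cover shut

TASK

Put the brass weight that stands on the desk back, upright, in the empty middle pocket of the wooden weight case, then slide the case's glazed cover shut by pushing gently, turn by turn, on its two red rollers, as it racks and jams in its track when one end gets ahead. Finish by pressing first the left and then the right roller firmly home against the back wall, with about 15 N each; never push with more than 25 N, touch the cover nowhere but on the rollers, and leave everything else as it is.

Things in the scene. Friction and masses are not known exactly. Their poses are not given: they have to be found in the camera images.
- case: Fixed wooden case 157 (x) by 268 (y) by 60 mm high; origin under its middle on the desk, x to its back (away from robot), y left, z up. Front half: closed deck. Behind it an open well, x 3 to 67, y -108 to 108 mm, floor 6 mm up, split into 3 pockets by 18 mm high dividers at y +-38. Back wall face at x = 67 mm stops the cover. Tracks along both short sides, lip tops 60 mm above the desk.
- pocket (a point): Centre of the floor of the empty middle pocket (case x 36, y 0, z 6 mm); pocket 64 by 72 mm. While the cover is open the part behind case x = 10 mm is uncovered. Axes as the case.
- cover: Sliding glazed cover 68 (x) by 248 (y) mm, 0.5 to 0.8 kg; origin mid underside, axes as the case when square. Slides to +x of the case: starts at case x -37 to -29 mm, home at +33 against the hard back wall. It rubs (2 to 6 N). Pushed at one roller mostly that end moves, until 0.08 to 0.1 rad askew it wedges and the force climbs; pushing the other roller frees it.
- pane: Frame and glass of the cover (same origin and axes as the cover), top 54 to 55 mm above the desk. Not to be touched.
- left_roller: Left red roller on the cover (at cover y = +85 mm): upright cylinder 18 mm across, from 55 to 80 mm above the desk; origin at the centre of its lower end, z up. It spins freely about z, so its x and y axes mean nothing, and gripping it does not keep the cover square. When its end is home it is at case x = 33 mm, y about 85 mm.
- right_roller: Right red roller, the same, at cover y = -85 mm.
- weight: Brass weight with a knob on top, standing on the desk to the left of the case: body 24 mm across, 27 mm high overall, 0.1 kg; origin at the centre of its underside, z up.
- big_weight: Brass weight 30 mm across, 34 mm high, standing in the left pocket of the case; stays there. Origin under its centre.
- small_weight: Brass weight 19 mm across, 22 mm high, standing in the right pocket of the case; stays there. Origin under its centre.
- coin_1: Loose short gold-coloured disc 24 mm across, 8 mm high, lying on the desk; bystander. Origin under its centre.
- mouse: Loose black computer mouse 101x61x34 mm on the desk at the right; bystander. Origin under its centre.

How it is judged:
By the outcome, as a careful person would: the job done as asked, in the order asked, and still so for the second after the job is handed in, with the robot touching nothing.
It also fails if it takes over 69 s, if anything falls off the work surface, if the arm or the gripper's body presses on something with over 40 N, if the wrist force passes 120 N, or if a joint passes its speed limit or range.

ROBOT

A 6-joint arm with a two-finger parallel gripper is mounted at the origin on a cart in front of the work surface, level with it; the furniture and walls round the work are solid. World frame = base frame: x ahead of the robot, y to its left, z up, the work surface at z = 0. Lengths are in m, angles in degrees, forces in N, time in s.
With the tool pointing down it reaches from about 0.375 to 0.9 m from the base axis. Payload 3.1 kg.
Tool frame: the origin (TCP) lies at the very end of the fingers, on their centre line; the grasp point (between the pads) lies 19 mm behind it (bot.tcp_to_grasp is the distance from the TCP to the grasp point, in m); z points along the fingers, y is the direction in which the jaws open and shut (so a half turn about z gives the same grasp; the last joint's range is limited). The gripper opens to 87 mm and grips with 3 to 60 N. Pads are 19 mm wide; open, the fingers measure 117 mm over their backs; the gripper's body (75 mm by 190 mm) begins 51 mm behind the grasp point.
Start: joints at [-75.258, 30.224, 82.088, -0, 67.689, -10.227], TCP at [0.264, -0.567, 0.223] pointing down, gripper open.
Joint ranges: [-176.69, 176.69], [-43.24, 126.21], [12.49, 139.97], [-82, 262], [0, 151.66], [-163.58, 163.58]. Speed limits (degrees/s): [159.86, 159.86, 180, 180, 180, 180].

INTERFACE

Orientations are given as a 3x3 rotation matrix whose columns are the frame's x, y, z axes.
In Python, from rig import telemetry, eyes, order, bot gives the robot as it stands. The module is installed in compiled form; this text tells all that it offers.
- The arm moves only by the tool servo_tool, never from a script. Its argument "targets" is a list of rows, each a list of 2 entries, a list of its own where there are three numbers: the shift along the tool's x, y, z in m, then the turn, a rotation vector about the tool's x, y, z in rad. In form: [[[tx, ty, tz], [wx, wy, wz]], ...]. A call has 1 to 12 rows; each row is the pose to reach, as a shift and turn from the pose commanded when the call began, along the tool's axes at that moment; what a row does not reach only later rows make up. A row lasts 1/8 s, in which the tool goes at most 62.5 mm and 10.7 degrees, less where a joint would pass 70% of its speed; a pose out of reach is approached as far as the arm can. A call with a gripper value outside its range is refused whole. "gripper" is the finger opening in m, from 0 to 0.087, set as the call begins (left out, the last holds). The fingers move at their own pace and stop on an object; the grip force is fixed at half the most. Time passes only in rows, so rows that repeat a pose let the fingers close. It gives the time, the measured TCP pose, the force and the opening at its end, in the units of the state.
- telemetry.read_state(): the state, without advancing time (a new reading comes with each control period).
- eyes.capture(name): name is "scene" or "top" or "wrist"; returns a dict with "pixels" (480x640x3 uint8, blue, green, red), "intrinsics" (3x3 intrinsics, pixels), "extrinsics" (4x4, takes a point from camera to world coordinates); the wrist camera has in their place "T_tool_cam" (4x4, takes a point from camera to tool coordinates, whose origin is the TCP and whose axes are the flange's). Camera axes: x right, y down, z forward; pixel columns grow to the right and rows downward; lengths in m; the calibration is good to about 2 mm. The wrist camera is an equidistant fisheye: a pixel r from the principal point sees the ray r / f radians off the axis. A picture is of the moment at which its call begins: read the wrist's pose just before it. There is no depth.
- order.hand_in(): hands the job in, once; it reports no verdict.
The state is a dict: "time_s": time; "joint_positions": joint angles; "qvel": joint speeds; "tau": joint torques, N m; "position": TCP position; "tcp_rot": TCP orientation; "force": force on the tool from outside, world axes, zero at the start; "moment": the same for the moment, N m; "opening": opening from 0.0 (shut) to 1.0 (fully open).
Only numpy, scipy, OpenCV 4.12 (cv2) and the standard library are available. Lean on these libraries where they do the work, as an engineer would, in place of code of your own. Each camera call takes 0.05 s, during which the arm holds its last target. There are 200 camera calls.

## Working session

There is one attempt and no reset: what is moved stays moved. The work goes in short steps, Python scripts to look and compute and a tool call to move; the robot and the scene stay as the last step left them, time stands still between calls to the robot, and variables do not carry over. Pictures are saved under pics/ and viewed, about 8 in all and at most 12, crops included, and the job is handed in when it is done.

Besides the shell and the picture viewer there is one more tool, called in YAML: its name, and indented under it one key for each argument. servo_tool: Moves the arm, as the interface text tells. Its arguments: {"type":"object","properties":{"targets":{"type":"array","items":{"type":"array"}},"gripper":{"type":"number"}},"required":["targets"]}

```bash
mkdir -p pics
python3 - <<'E'
from rig import telemetry, eyes
import cv2,numpy as np,pickle
s=telemetry.read_state();print(s)
for n in("scene","top"):
    c=eyes.capture(n);cv2.imwrite(f"pics/{n}0.png",c["pixels"]);pickle.dump(c,open(n+".pkl","wb"));print(n,c["intrinsics"].round(1).tolist(),c["extrinsics"].round(4).tolist())
E
```

```text
{'time_s': 0.0, 'joint_positions': array([-7.52586007e+01,  3.02782858e+01,  8.21553152e+01, -8.31251738e-04,
        6.76880373e+01, -1.02254950e+01]), 'qvel': array([-0.14710779, -0.01614183,  0.02156114,  0.00233342, -0.02759815,
       -0.12587878]), 'tau': array([ 1.17744976e-04, -4.40041673e+01, -1.76595676e+01,  6.34273910e-02,
        5.80690254e-02, -1.61690405e-04]), 'position': array([ 0.26366444, -0.56587136,  0.22158486]), 'tcp_rot': array([[ 9.06549596e-01,  4.22098950e-01, -5.53188745e-04],
       [ 4.22099156e-01, -9.06547352e-01,  2.04969267e-03],
       [ 3.63681332e-04, -2.09164856e-03, -9.99997746e-01]]), 'force': array([0.87802956, 0.34537225, 0.31918768]), 'moment': array([-0.02102939, -0.0026051 ,  0.02705381]), 'opening': 0.9980324979221513}
scene [[539.4, 0.0, 317.4], [0.0, 539.4, 235.6], [0.0, 0.0, 1.0]] [[-0.553, -0.4203, 0.7194, -0.3069], [-0.8331, 0.2893, -0.4714, 0.5261], [-0.01, -0.86, -0.5101, 0.6627], [0.0, 0.0, 0.0, 1.0]]
top [[518.0, 0.0, 318.9], [0.0, 518.0, 237.9], [0.0, 0.0, 1.0]] [[0.0215, -0.9978, 0.0633, 0.489], [-0.9996, -0.0202, 0.0201, -0.0431], [-0.0188, -0.0637, -0.9978, 1.2423], [0.0, 0.0, 0.0, 1.0]]
```

View pics/top0.png

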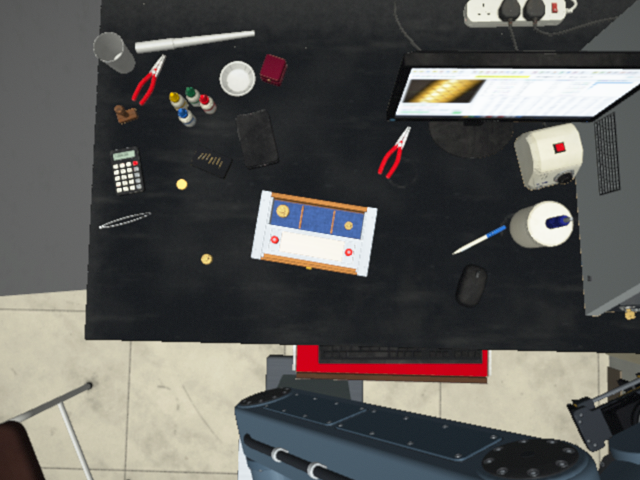

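View pics/scene0.png

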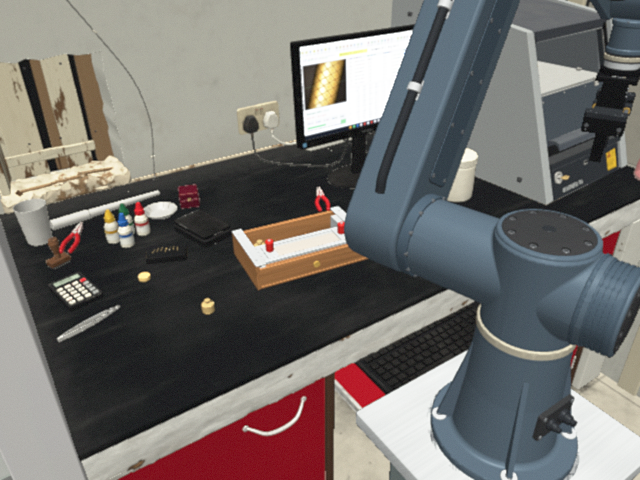

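The top view shows the weight at about (207,259), the coin at (181,184), the red rollers at (275,240) and (348,252), and the case around (315,233). The scene view agrees. The deck is in front of the well and the cover is open.

```bash
cat > h.py <<'E'
import numpy as np,cv2
from scipy.spatial.transform import Rotation as R
def ray(c,px,z):
    K,E=c["intrinsics"],c["extrinsics"]
    d=E[:3,:3]@np.linalg.solve(K,[px[0],px[1],1.]);o=E[:3,3]
    return (o+d*(z-o[2])/d[2])[:2]
def blobs(mask,amin=15):
    n,l,st,ce=cv2.connectedComponentsWithStats(mask.astype(np.uint8))
    return [(ce[i],st[i]) for i in range(1,n) if st[i,4]>=amin]
E
python3 - <<'E'
import pickle;from h import *
for n,roi in(("top",(180,100,400,300)),("scene",(130,180,380,330))):
    c=pickle.load(open(n+".pkl","rb"));im=c["pixels"];hsv=cv2.cvtColor(im,cv2.COLOR_BGR2HSV)
    H,S,V=cv2.split(hsv); m0=np.zeros(H.shape,bool);x0,y0,x1,y1=roi;m0[y0:y1,x0:x1]=1
    red=((H<6)|(H>174))&(S>150)&(V>100)&m0
    for ce,st in blobs(red,8):print(n,"red",ce.round(1),st,ray(c,ce,.0675).round(4))
    if n=="top": m0[:, :170]=0; m0[:]|=False; m0[y0:y1,170:x1]=1
    gold=(H>14)&(H<30)&(S>70)&(V>120)&m0
    for ce,st in blobs(gold,20):print(n,"gold",ce.round(1),st,ray(c,ce,.014).round(4))
    if n=="top":
        case=((V>90)|(S>120)&(V>60))&m0
        k,l,st,_=cv2.connectedComponentsWithStats(case.astype(np.uint8));i=1+st[1:,4].argmax()
        ct=max(cv2.findContours((l==i).astype(np.uint8),0,1)[0],key=cv2.contourArea)
        P=np.float32([ray(c,p[0],.06) for p in ct])*1000
        r=cv2.minAreaRect(P);print(r,cv2.boxPoints(r),st[i])
    cv2.imwrite(f"pics/{n}c.png",cv2.resize(im[y0:y1,x0:x1],None,fx=3.,fy=3.,interpolation=2))
E
```

```text
top red [203.8 101.2] [199 100  10   4  31] [0.8759 0.2546]
top red [389.9 161.3] [378 145  22  34 313] [ 0.7424 -0.178 ]
top red [274.5 239.4] [271 236   7   7  25] [0.5579 0.0815]
top red [348.2 251.9] [345 249   7   7  24] [ 0.533  -0.0864]
top gold [181.2 183.9] [176 179  11  11  96] [0.6903 0.3155]
top gold [319.2 201.9] [272 193  94  19 460] [ 0.653  -0.0171]
top gold [282.5 210.5] [277 205  12  12 119] [0.6306 0.0701]
top gold [348.1 225.3] [345 222   7   8  45] [ 0.5983 -0.0872]
top gold [206.  258.7] [201 254  11  11  92] [0.5118 0.2492]
top gold [307.4 264. ] [262 254  94  21 497] [0.5043 0.0077]
((573.2887573242188, -6.638885498046875), (270.6035461425781, 163.86569213867188), 81.99581909179688) [[ 473.31396  -129.21378 ]
 [ 635.58325  -152.03131 ]
 [ 673.26355   115.936005]
 [ 510.99426   138.75354 ]] [ 251  190  127   87 8179]
scene red [184.7 192.1] [182 190   6   4   9] [0.9008 0.1326]
scene red [193.7 191.8] [192 191   5   3   9] [0.8896 0.1132]
scene red [321.9 202.7] [315 196  15  16 142] [ 0.6561 -0.1189]
scene red [138.2 208.8] [134 202  10  13  97] [0.8782 0.2579]
scene red [340.6 227.7] [338 223   7  11  58] [ 0.532  -0.0853]
scene red [269.1 245.1] [265 239   8  13  71] [0.5574 0.0815]
scene gold [258.3 241.9] [253 238  12   8  56] [0.6616 0.0552]
scene gold [315.5 264.3] [309 260  12  12  67] [ 0.5088 -0.0026]
scene gold [143.6 276.3] [138 272  13  10 106] [0.6754 0.3206]
scene gold [207.2 305.9] [201 298  13  17 167] [0.5066 0.2503]
```

servo_tool:
  targets:
    - [[0.053,-0.051,-0.003],[0,0,0.06]]
    - [[0.106,-0.102,-0.006],[0,0,0.12]]
    - [[0.159,-0.153,-0.009],[0,0,0.18]]
    - [[0.212,-0.204,-0.012],[0,0,0.24]]
    - [[0.265,-0.255,-0.015],[0,0,0.3]]
    - [[0.318,-0.306,-0.018],[0,0,0.36]]
    - [[0.371,-0.357,-0.021],[0,0,0.42]]
    - [[0.424,-0.408,-0.024],[0,0,0.48]]
    - [[0.477,-0.459,-0.027],[0,0,0.54]]
    - [[0.531,-0.509,-0.03],[0,0,0.576]]
    - [[0.531,-0.509,-0.03],[0,0,0.576]]
    - [[0.531,-0.509,-0.03],[0,0,0.576]]
  gripper: 0.06

```text
time_s: 1.6
position: [0.5307, 0.1216, 0.2524]
tcp_rot: [[0.99, -0.138, -0.0], [-0.138, -0.99, 0.0], [-0.0, -0.0, -1.0]]
force: [0.8, -0.0, 0.1]
opening: 0.687
```

Run:
```python
from rig import telemetry, eyes
import cv2,numpy as np,pickle
s=telemetry.read_state();c=eyes.capture("wrist");c["st"]=s;pickle.dump(c,open("w1.pkl","wb"))
print(s["time_s"],s["position"],s["tcp_rot"].round(4).tolist(),s["joint_positions"].round(1),s["force"]);print(c["intrinsics"],c["T_tool_cam"].round(4));cv2.imwrite("pics/w1.png",c["pixels"])
```

```text
1.6 [0.53067524 0.12156593 0.25235747] [[0.9904, -0.1382, -0.0002], [-0.1382, -0.9904, 0.0], [-0.0002, -0.0, -1.0]] [ 1.1 22.  91.7  0.  66.4 99.1] [ 0.75548871 -0.04652167  0.06248908]
[[371.64829954   0.         322.66243195]
 [  0.         371.64829954 237.27928877]
 [  0.           0.           1.        ]] [[ 6.000e-04 -9.537e-01 -3.009e-01  8.270e-02]
 [ 1.000e+00  1.000e-03 -1.100e-03 -3.000e-04]
 [ 1.300e-03 -3.009e-01  9.537e-01 -1.608e-01]
 [ 0.000e+00  0.000e+00  0.000e+00  1.000e+00]]
```

View pics/w1.png

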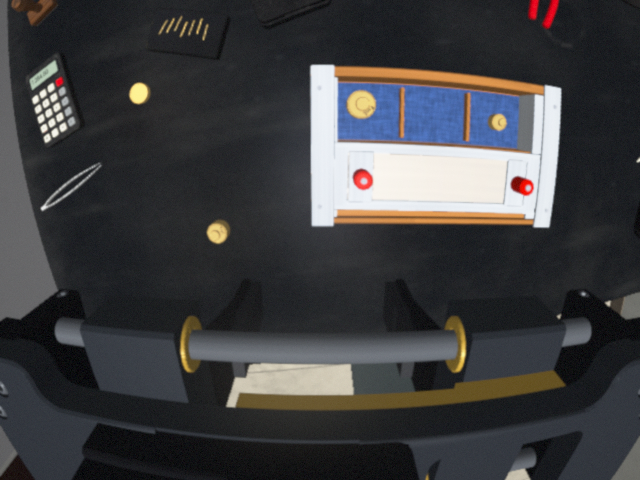

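The wrist view shows the weight at (218,232), the rollers at (363,180) and (525,187), and the case with white lips spanning x 311 to 561 and y 65 to 228. The middle pocket is empty, between the dividers at columns 402 and 467.

```bash
cat >> h.py <<'E'
def wray(c,px,z):
    s=c["st"];K=c["intrinsics"];v=np.array([px[0]-K[0,2],px[1]-K[1,2]]);r=np.hypot(*v);t=r/K[0,0]
    d=np.r_[v/r*np.sin(t),np.cos(t)]
    T=np.eye(4);T[:3,:3]=s["tcp_rot"];T[:3,3]=s["position"];E=T@c["T_tool_cam"]
    d=E[:3,:3]@d;o=E[:3,3];return (o+d*(z-o[2])/d[2])[:2]
def hsv(c):return cv2.split(cv2.cvtColor(c["pixels"],cv2.COLOR_BGR2HSV))
def red(c,y1=290):
    H,S,V=hsv(c);m=((H<6)|(H>174))&(S>150)&(V>100);m[y1:]=0;return m
E
python3 - <<'E'
import pickle;from h import *
c=pickle.load(open("w1.pkl","rb"));H,S,V=hsv(c)
m=red(c);m[:60]=0
for ce,st in blobs(m,20):print("red",ce.round(1),st,wray(c,ce,.07).round(4))
g=(H>14)&(H<32)&(S>70)&(V>120);g[290:]=0
for ce,st in blobs(g,60):print("gold",ce.round(1),st,wray(c,ce,.015).round(4),"z21",wray(c,ce,.024).round(4))
w=(S<60)&(V>150);w[290:]=0;w[:,:280]=0;w[:,600:]=0
k,l,st,_=cv2.connectedComponentsWithStats(w.astype(np.uint8));i=1+st[1:,4].argmax()
ct=max(cv2.findContours((l==i).astype(np.uint8),0,1)[0],key=cv2.contourArea)
P=np.float32([wray(c,p[0],.06) for p in ct])*1000
r=cv2.minAreaRect(P);print(r,cv2.boxPoints(r),st[i])
# left lip outer edge and ends
b=((H>85)&(H<130)&(S>60)&(V>60));b[290:]=0;b[:,:300]=0;b[:,600:]=0
k,l,st,_=cv2.connectedComponentsWithStats(b.astype(np.uint8))
for i in range(1,k):
  if st[i,4]>300:
    ct=max(cv2.findContours((l==i).astype(np.uint8),0,1)[0],key=cv2.contourArea)
    P=np.float32([wray(c,p[0],.006) for p in ct])*1000;print("blue",cv2.boxPoints(cv2.minAreaRect(P)).round().tolist(),st[i])
E
```

```text
red [59.  81.3] [55 77  9 10 61] [0.72   0.3842]
red [362.2 178.7] [354 170  18  19 216] [0.5572 0.0813]
red [521.4 185.3] [512 177  21  18 241] [ 0.533  -0.0845]
gold [446.2  78.3] [ 336   67  207   27 1544] [ 0.649  -0.0294] z21 [ 0.6481 -0.0262]
gold [138.6  92.9] [129  82  20  22 338] [0.6878 0.3122] z21 [0.6861 0.3076]
gold [360.8 104.1] [347  91  29  27 628] [0.6284 0.0682] z21 [0.628  0.0692]
gold [498.  121.8] [491 114  15  16 199] [ 0.597  -0.0877] z21 [ 0.5974 -0.0832]
gold [444.8 217.2] [ 339  210  193   15 1338] [ 0.493  -0.0138] z21 [ 0.4957 -0.011 ]
gold [216.8 232.6] [207 223  21  21 340] [0.5105 0.2481] z21 [0.5128 0.245 ]
((574.6306762695312, -6.8391265869140625), (266.8395080566406, 156.13731384277344), 82.21966552734375) [[ 479.21893 -128.46208]
 [ 633.9189  -149.59926]
 [ 670.0424   114.78383]
 [ 515.34247  135.921  ]] [  310    65   251   163 19630]
blue [[564.0, -116.0], [626.0, -125.0], [656.0, 89.0], [594.0, 98.0]] [ 337   83  183   65 8318]
```

servo_tool:
  targets:
    - [[-0.02,-0.06,0.02],[0,0,0]]
    - [[-0.038,-0.123,0.05],[0,0,0]]
    - [[-0.038,-0.123,0.1],[0,0,0]]
    - [[-0.038,-0.123,0.15],[0,0,0]]
    - [[-0.038,-0.123,0.2],[0,0,0]]
    - [[-0.038,-0.123,0.23],[0,0,0]]
    - [[-0.038,-0.123,0.24],[0,0,0]]
    - [[-0.038,-0.123,0.248],[0,0,0]]
    - [[-0.038,-0.123,0.248],[0,0,0]]
    - [[-0.038,-0.123,0.248],[0,0,0]]

```text
time_s: 2.9
position: [0.5108, 0.2463, 0.0057]
tcp_rot: [[0.99, -0.14, 0.002], [-0.14, -0.99, 0.001], [0.002, -0.001, -1.0]]
force: [-0.1, -0.4, 0.7]
opening: 0.69
```

Run:
```python
from rig import telemetry, eyes
import cv2
c=eyes.capture("scene");cv2.imwrite("pics/s1.png",cv2.resize(c["pixels"][220:340,140:300],None,fx=4,fy=4,interpolation=2))
```

```text
(no output)
```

View pics/s1.png

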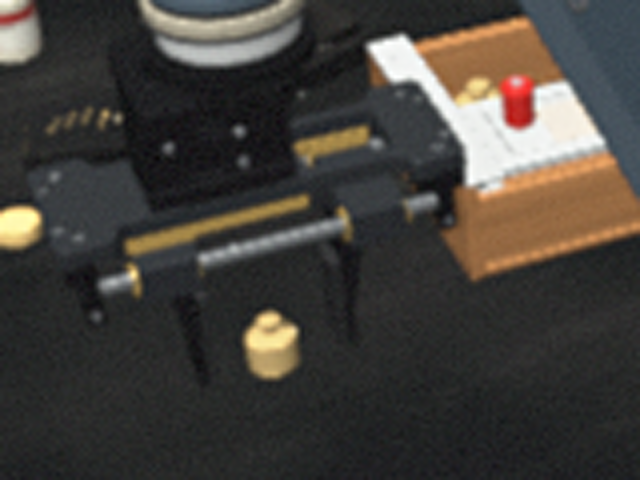

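The weight sits between the open fingers, clear of the case. Closing and lifting.

servo_tool:
  targets:
    - [[0,0,0],[0,0,0]]
    - [[0,0,0],[0,0,0]]
    - [[0,0,0],[0,0,0]]
    - [[0,0,0],[0,0,0]]
    - [[0,0,0],[0,0,0]]
    - [[0,0,0],[0,0,0]]
  gripper: 0.015

```text
time_s: 3.7
position: [0.51, 0.2462, 0.0046]
tcp_rot: [[0.99, -0.14, 0.0], [-0.14, -0.99, 0.0], [0.0, -0.0, -1.0]]
force: [0.5, 0.3, 0.3]
opening: 0.259
```

servo_tool:
  targets:
    - [[0,0,-0.04],[0,0,0]]
    - [[0,0,-0.1],[0,0,0]]
    - [[0,0,-0.16],[0,0,0]]
    - [[0,0,-0.18],[0,0,0]]
    - [[0,0,-0.18],[0,0,0]]

```text
time_s: 4.32
position: [0.5108, 0.2464, 0.1863]
tcp_rot: [[0.99, -0.14, 0.004], [-0.14, -0.99, 0.001], [0.004, -0.002, -1.0]]
force: [-0.1, -1.5, -0.7]
opening: 0.263
```

Run:
```python
from rig import telemetry, eyes
import cv2,pickle
s=telemetry.read_state();print(s["position"],s["tcp_rot"].round(4).tolist(),s["opening"]*.087,s["time_s"])
c=eyes.capture("wrist");c["st"]=s;pickle.dump(c,open("w2.pkl","wb"))
c=eyes.capture("scene");cv2.imwrite("pics/s2.png",cv2.resize(c["pixels"][120:340,140:360],None,fx=2.5,fy=2.5,interpolation=2))
```

```text
[0.51083148 0.24637105 0.18629241] [[0.9902, -0.1397, 0.004], [-0.1397, -0.9902, 0.001], [0.0038, -0.0015, -1.0]] 0.02284359113151116 4.325
```

View pics/s2.png

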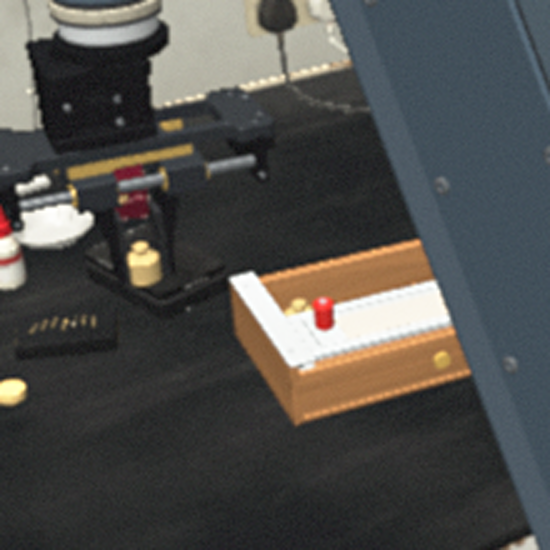

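servo_tool:
  targets:
    - [[0.03,0.052,0],[0,0,0]]
    - [[0.06,0.105,0],[0,0,0]]
    - [[0.09,0.158,0],[0,0,0]]
    - [[0.12,0.211,0],[0,0,0]]
    - [[0.137,0.241,0],[0,0,0]]
    - [[0.137,0.241,0.04],[0,0,0]]
    - [[0.137,0.241,0.09],[0,0,0]]
    - [[0.137,0.241,0.12],[0,0,0]]
    - [[0.137,0.241,0.12],[0,0,0]]
    - [[0.137,0.241,0.12],[0,0,0]]

```text
time_s: 5.68
position: [0.612, -0.0116, 0.0643]
tcp_rot: [[0.99, -0.14, -0.0], [-0.14, -0.99, 0.0], [-0.0, -0.0, -1.0]]
force: [-0.2, 0.3, -0.3]
opening: 0.258
```

Run:
```python
from rig import telemetry, eyes
import cv2,pickle
s=telemetry.read_state();print(s["position"],s["tcp_rot"].round(4).tolist(),s["force"])
c=eyes.capture("wrist");c["st"]=s;cv2.imwrite("pics/w3.png",c["pixels"])
```

```text
[ 0.61200637 -0.01161027  0.06430614] [[0.9902, -0.1397, -0.0004], [-0.1397, -0.9902, 0.0001], [-0.0004, -0.0001, -1.0]] [-0.15500692  0.25332913 -0.31659889]
```

View pics/w3.png

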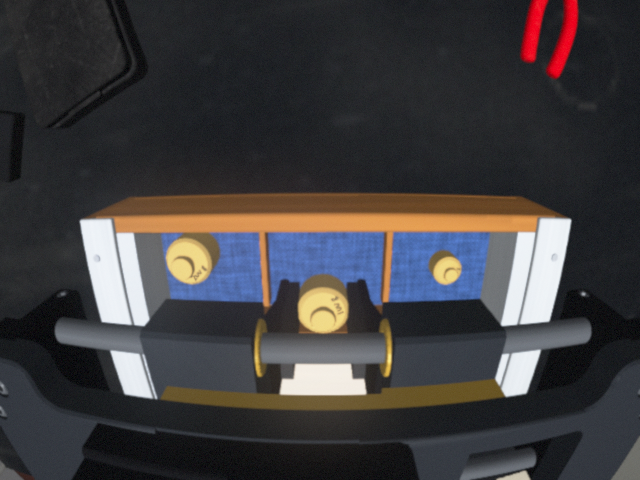

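The weight is held at (323,305), centred between the dividers at columns 264 and 388. Lowering.

servo_tool:
  targets:
    - [[0,0,0.02],[0,0,0]]
    - [[0,0,0.04],[0,0,0]]
    - [[0,0,0.049],[0,0,0]]
    - [[0,0,0.052],[0,0,0]]
    - [[0,0,0.053],[0,0,0]]
    - [[0,0,0.053],[0,0,0]]
    - [[0,0,0.053],[0,0,0]]

```text
time_s: 6.6
position: [0.6123, -0.0117, 0.012]
tcp_rot: [[0.99, -0.14, 0.001], [-0.14, -0.99, -0.0], [0.001, 0.0, -1.0]]
force: [0.1, 0.2, -0.8]
opening: 0.26
```

servo_tool:
  targets:
    - [[0,0,0.001],[0,0,0]]
    - [[0,0,0.001],[0,0,0]]
    - [[0,0,0.001],[0,0,0]]

```text
time_s: 6.98
position: [0.6119, -0.0117, 0.0106]
tcp_rot: [[0.99, -0.14, 0.0], [-0.14, -0.99, -0.0], [0.0, 0.0, -1.0]]
force: [0.3, 0.2, -0.6]
opening: 0.26
```

servo_tool:
  targets:
    - [[0,0,0],[0,0,0]]
    - [[0,0,0],[0,0,0]]
    - [[0,0,0],[0,0,0]]
    - [[0,0,0],[0,0,0]]
    - [[0,0,-0.02],[0,0,0]]
    - [[0,0,-0.06],[0,0,0]]
    - [[0,0,-0.12],[0,0,0]]
    - [[0,0,-0.16],[0,0,0]]
    - [[0,0,-0.16],[0,0,0]]
  gripper: 0.034

```text
time_s: 8.1
position: [0.6149, -0.0121, 0.1763]
tcp_rot: [[0.99, -0.14, 0.011], [-0.14, -0.99, -0.002], [0.011, 0.001, -1.0]]
force: [0.2, -0.8, -0.5]
opening: 0.392
```

servo_tool:
  targets:
    - [[-0.05,-0.042,0],[0,0,0]]
    - [[-0.102,-0.085,0],[0,0,0]]
    - [[-0.102,-0.085,0],[0,0,0]]
    - [[-0.102,-0.085,0],[0,0,0]]
    - [[-0.102,-0.085,0],[0,0,0]]
  gripper: 0.0

```text
time_s: 8.72
position: [0.5242, 0.0859, 0.1707]
tcp_rot: [[0.99, -0.141, 0.002], [-0.141, -0.99, -0.0], [0.002, 0.0, -1.0]]
force: [-0.6, -0.2, -0.4]
opening: 0.016
```

```bash
cat > look.py <<'E'
import sys,pickle;from h import *
from rig import telemetry, eyes
O=np.array([.5746,-.0068]);a=np.deg2rad(-7.9);X=np.array([np.cos(a),np.sin(a)]);Y=np.array([-X[1],X[0]])
s=telemetry.read_state();c=eyes.capture("wrist");c["st"]=s
cc=lambda p:((np.array([(p-O)@X,(p-O)@Y]))*1000).round(1)
print("tcp",s["position"].round(4),"case",cc(s["position"][:2]),"F",s["force"].round(1),"t",s["time_s"],"open",s["opening"])
for ce,st in blobs(red(c,480),20):
    p=wray(c,ce,.07)
    if abs(cc(p)[0])<80:print("red",ce.round(),st[4],cc(p))
if len(sys.argv)>1:cv2.imwrite(sys.argv[1],c["pixels"])
E
python3 look.py pics/w4.png
```

```text
tcp [0.5242 0.0859 0.1707] case [-62.6  84.9] F [-0.6 -0.2 -0.4] t 8.725 open 0.015684331884763505
red [324. 194.] 342 [-30.   84.5]
red [532. 199.] 434 [-30.4 -82.5]
```

View pics/w4.png

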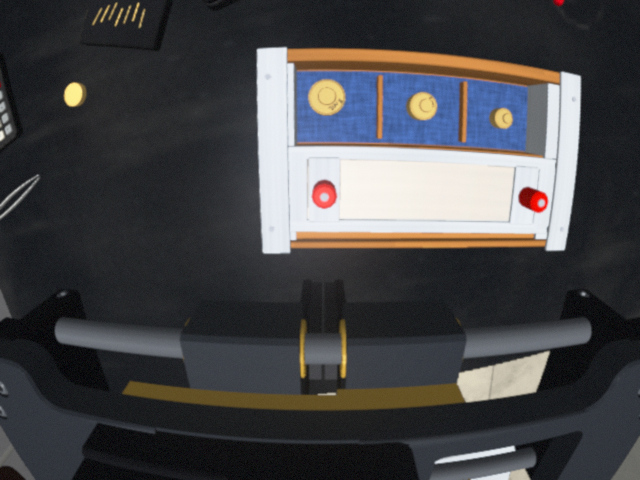

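The weight stands upright in the middle pocket at (423,106). The closed fingers are straight in front of the left roller at (324,194).

servo_tool:
  targets:
    - [[0,0,0.05],[0,0,0]]
    - [[0,0,0.09],[0,0,0]]
    - [[0,0,0.105],[0,0,0]]
    - [[0,0,0.105],[0,0,0]]
    - [[0.006,0,0.105],[0,0,0]]
    - [[0.01,0,0.105],[0,0,0]]
    - [[0.012,0,0.105],[0,0,0]]
    - [[0.012,0,0.105],[0,0,0]]

```text
time_s: 9.78
position: [0.5351, 0.0851, 0.0661]
tcp_rot: [[0.99, -0.14, 0.001], [-0.14, -0.99, -0.0], [0.001, -0.0, -1.0]]
force: [0.5, 0.1, 0.4]
opening: 0.008
```

servo_tool:
  targets:
    - [[0.001,0,0],[0,0,0]]
    - [[0.002,0,0],[0,0,0]]
    - [[0.003,0,0],[0,0,0]]
    - [[0.004,0,0],[0,0,0]]
    - [[0.004,0,0],[0,0,0]]

```text
time_s: 10.4
position: [0.5382, 0.0845, 0.0654]
tcp_rot: [[0.99, -0.14, -0.001], [-0.14, -0.99, 0.0], [-0.001, 0.0, -1.0]]
force: [-0.2, -0.1, -0.4]
opening: 0.003
```

servo_tool:
  targets:
    - [[0.001,0,0],[0,0,0]]
    - [[0.002,0,0],[0,0,0]]
    - [[0.003,0,0],[0,0,0]]
    - [[0.004,0,0],[0,0,0]]

```text
time_s: 10.9
position: [0.5426, 0.084, 0.0654]
tcp_rot: [[0.99, -0.14, 0.0], [-0.14, -0.99, 0.0], [-0.0, -0.0, -1.0]]
force: [-1.7, -0.6, 0.1]
opening: 0.009
```

```bash
python3 look.py
```

```text
tcp [0.5426 0.084  0.0654] case [-44.1  85.6] F [-1.7 -0.6  0.1] t 10.9 open 0.008965358685669236
red [611. 266.] 950 [-28.3 -79.8]
red [323. 274.] 964 [-28.4  85.6]
```

servo_tool:
  targets:
    - [[0.001,0,0],[0,0,0]]
    - [[0.002,0,0],[0,0,0]]
    - [[0.003,0,0],[0,0,0]]
    - [[0.004,0,0],[0,0,0]]

```text
time_s: 11.45
position: [0.5463, 0.0834, 0.0655]
tcp_rot: [[0.99, -0.14, -0.001], [-0.14, -0.99, -0.0], [-0.001, 0.0, -1.0]]
force: [-2.8, -0.6, 0.2]
opening: 0.009
```

```bash
python3 look.py
```

```text
tcp [0.5463 0.0834 0.0655] case [-40.5  85.5] F [-2.8 -0.6  0.2] t 11.45 open 0.00858711820656703
red [610. 270.] 945 [-26.8 -79.8]
red [324. 274.] 960 [-24.8  85.5]
```

servo_tool:
  targets:
    - [[0.001,0,0],[0,0,0]]
    - [[0.002,0,0],[0,0,0]]
    - [[0.003,0,0],[0,0,0]]
    - [[0.004,0,0],[0,0,0]]
    - [[0.005,0,0],[0,0,0]]
    - [[0.006,0,0],[0,0,0]]

```text
time_s: 12.25
position: [0.5524, 0.0825, 0.0655]
tcp_rot: [[0.99, -0.14, -0.0], [-0.14, -0.99, -0.0], [-0.0, 0.0, -1.0]]
force: [-3.9, -1.3, -1.4]
opening: 0.001
```

```bash
python3 look.py
```

```text
tcp [0.5524 0.0825 0.0655] case [-34.3  85.4] F [-3.9 -1.3 -1.4] t 12.25 open 0.0010250301833634387
red [324. 274.] 960 [-18.5  85. ]
red [609. 274.] 926 [-23.6 -80.1]
```

servo_tool:
  targets:
    - [[-0.012,0,0],[0,0,0]]
    - [[-0.012,0.058,0],[0,0,0]]
    - [[-0.012,0.116,0],[0,0,0]]
    - [[-0.012,0.17,0],[0,0,0]]
    - [[-0.012,0.17,0],[0,0,0]]
    - [[-0.007,0.17,0],[0,0,0]]
    - [[-0.005,0.17,0],[0,0,0]]
    - [[-0.003,0.17,0],[0,0,0]]
    - [[-0.001,0.17,0],[0,0,0]]
    - [[0.001,0.17,0],[0,0,0]]
    - [[0.003,0.17,0],[0,0,0]]
    - [[0.004,0.17,0],[0,0,0]]

```text
time_s: 13.8
position: [0.5326, -0.086, 0.0655]
tcp_rot: [[0.99, -0.14, -0.0], [-0.14, -0.99, 0.001], [-0.001, -0.001, -1.0]]
force: [-3.5, 0.7, 2.9]
opening: 0.002
```

```bash
python3 look.py
```

```text
tcp [ 0.5326 -0.086   0.0655] case [-30.7 -84.2] F [-3.5  0.7  2.9] t 13.8 open 0.002370262873214838
red [ 31. 260.] 704 [-10.7  84.5]
red [323. 275.] 954 [-15.1 -83.7]
```

servo_tool:
  targets:
    - [[0.002,0,0],[0,0,0]]
    - [[0.004,0,0],[0,0,0]]
    - [[0.006,0,0],[0,0,0]]
    - [[0.007,0,0],[0,0,0]]
    - [[0.008,0,0],[0,0,0]]

```text
time_s: 14.48
position: [0.5407, -0.0876, 0.0655]
tcp_rot: [[0.99, -0.14, 0.0], [-0.14, -0.99, -0.0], [0.0, 0.0, -1.0]]
force: [-2.6, -0.4, 0.6]
opening: 0.006
```

```bash
python3 look.py
```

```text
tcp [ 0.5407 -0.0876  0.0655] case [-22.5 -84.7] F [-2.6 -0.4  0.6] t 14.475 open 0.006096377096612005
red [ 34. 269.] 731 [-8.2 83.3]
red [323. 274.] 957 [ -6.8 -84.4]
```

servo_tool:
  targets:
    - [[-0.012,0,0],[0,0,0]]
    - [[-0.014,-0.058,0],[0,0,0]]
    - [[-0.014,-0.116,0],[0,0,0]]
    - [[-0.014,-0.17,0],[0,0,0]]
    - [[-0.012,-0.17,0],[0,0,0]]
    - [[-0.008,-0.17,0],[0,0,0]]
    - [[-0.005,-0.17,0],[0,0,0]]
    - [[-0.003,-0.17,0],[0,0,0]]
    - [[0,-0.17,0],[0,0,0]]
    - [[0.003,-0.17,0],[0,0,0]]
    - [[0.006,-0.17,0],[0,0,0]]
    - [[0.008,-0.17,0],[0,0,0]]

```text
time_s: 16.02
position: [0.5728, 0.0796, 0.0654]
tcp_rot: [[0.99, -0.14, 0.001], [-0.14, -0.99, -0.0], [0.001, 0.0, -1.0]]
force: [-2.0, 0.4, -0.2]
opening: 0.005
```

```bash
python3 look.py
```

```text
tcp [0.5728 0.0796 0.0654] case [-13.6  85.3] F [-2.   0.4 -0.2] t 16.025 open 0.00533805726744768
red [610. 266.] 951 [  2.5 -79.8]
red [323. 274.] 965 [ 2.1 85.5]
```

servo_tool:
  targets:
    - [[0.002,0,0],[0,0,0]]
    - [[0.004,0,0],[0,0,0]]
    - [[0.006,0,0],[0,0,0]]
    - [[0.008,0,0],[0,0,0]]
    - [[0.009,0,0],[0,0,0]]

```text
time_s: 16.7
position: [0.5814, 0.0784, 0.0655]
tcp_rot: [[0.99, -0.14, 0.0], [-0.14, -0.99, -0.0], [0.0, 0.0, -1.0]]
force: [-2.8, -0.5, -0.3]
opening: 0.007
```

servo_tool:
  targets:
    - [[-0.012,0,0],[0,0,0]]
    - [[-0.014,0.058,0],[0,0,0]]
    - [[-0.014,0.116,0],[0,0,0]]
    - [[-0.014,0.17,0],[0,0,0]]
    - [[-0.012,0.17,0],[0,0,0]]
    - [[-0.008,0.17,0],[0,0,0]]
    - [[-0.005,0.17,0],[0,0,0]]
    - [[-0.003,0.17,0],[0,0,0]]
    - [[0,0.17,0],[0,0,0]]
    - [[0.003,0.17,0],[0,0,0]]
    - [[0.006,0.17,0],[0,0,0]]
    - [[0.008,0.17,0],[0,0,0]]

```text
time_s: 18.2
position: [0.5654, -0.0906, 0.0655]
tcp_rot: [[0.99, -0.139, -0.0], [-0.139, -0.99, 0.0], [-0.0, -0.0, -1.0]]
force: [-3.8, -0.7, 3.4]
opening: 0.006
```

```bash
python3 look.py
```

```text
tcp [ 0.5654 -0.0906  0.0655] case [  2.4 -84.2] F [-3.8 -0.7  3.4] t 18.2 open 0.006191983512989733
red [ 33. 266.] 749 [18.6 83.6]
red [323. 275.] 961 [ 18.  -84.1]
```

servo_tool:
  targets:
    - [[0.002,0,0],[0,0,0]]
    - [[0.004,0,0],[0,0,0]]
    - [[0.006,0,0],[0,0,0]]
    - [[0.006,0,0],[0,0,0]]

```text
time_s: 18.75
position: [0.5721, -0.0921, 0.0655]
tcp_rot: [[0.99, -0.14, 0.002], [-0.14, -0.99, -0.0], [0.002, 0.0, -1.0]]
force: [-1.6, 0.2, 0.4]
opening: 0.008
```

servo_tool:
  targets:
    - [[-0.012,0,0],[0,0,0]]
    - [[-0.014,-0.058,0],[0,0,0]]
    - [[-0.014,-0.116,0],[0,0,0]]
    - [[-0.014,-0.17,0],[0,0,0]]
    - [[-0.012,-0.17,0],[0,0,0]]
    - [[-0.008,-0.17,0],[0,0,0]]
    - [[-0.005,-0.17,0],[0,0,0]]
    - [[-0.003,-0.17,0],[0,0,0]]
    - [[0,-0.17,0],[0,0,0]]
    - [[0.002,-0.17,0],[0,0,0]]
    - [[0.004,-0.17,0],[0,0,0]]
    - [[0.004,-0.17,0],[0,0,0]]

```text
time_s: 20.25
position: [0.5997, 0.0758, 0.0655]
tcp_rot: [[0.99, -0.14, 0.001], [-0.14, -0.99, -0.0], [0.001, -0.0, -1.0]]
force: [-1.9, -0.1, -1.0]
opening: 0.006
```

```bash
python3 look.py
```

```text
tcp [0.5997 0.0758 0.0655] case [13.5 85.3] F [-1.9 -0.1 -1. ] t 20.25 open 0.0058201904401916
red [612. 259.] 945 [ 33.5 -80.2]
red [324. 274.] 963 [29.3 85.1]
```

servo_tool:
  targets:
    - [[0.0005,0,0],[0,0,0]]
    - [[0.001,0,0],[0,0,0]]
    - [[0.0015,0,0],[0,0,0]]
    - [[0.002,0,0],[0,0,0]]
    - [[0.002,0,0],[0,0,0]]

```text
time_s: 20.92
position: [0.6011, 0.0758, 0.0655]
tcp_rot: [[0.99, -0.14, 0.0], [-0.14, -0.99, 0.0], [0.0, -0.0, -1.0]]
force: [-2.0, -0.4, -1.4]
opening: 0.007
```

servo_tool:
  targets:
    - [[0.0005,0,0],[0,0,0]]
    - [[0.001,0,0],[0,0,0]]
    - [[0.001,0,0],[0,0,0]]

```text
time_s: 21.3
position: [0.6021, 0.0756, 0.0656]
tcp_rot: [[0.99, -0.14, 0.0], [-0.14, -0.99, 0.0], [0.0, -0.0, -1.0]]
force: [-1.5, -0.3, -0.5]
opening: 0.006
```

```bash
python3 look.py
```

```text
tcp [0.6021 0.0756 0.0656] case [15.9 85.4] F [-1.5 -0.3 -0.5] t 21.3 open 0.00585881359145886
red [611. 262.] 939 [ 34.4 -79.8]
red [323. 274.] 959 [31.7 85.5]
```

servo_tool:
  targets:
    - [[0.0005,0,0],[0,0,0]]
    - [[0.001,0,0],[0,0,0]]
    - [[0.001,0,0],[0,0,0]]

```text
time_s: 21.72
position: [0.6024, 0.0755, 0.0655]
tcp_rot: [[0.99, -0.14, -0.001], [-0.14, -0.99, 0.0], [-0.001, 0.0, -1.0]]
force: [-3.3, -0.6, 0.5]
opening: 0.006
```

servo_tool:
  targets:
    - [[0.0004,0,0],[0,0,0]]
    - [[0.0008,0,0],[0,0,0]]
    - [[0.0008,0,0],[0,0,0]]

```text
time_s: 22.1
position: [0.6024, 0.0755, 0.0654]
tcp_rot: [[0.99, -0.14, -0.003], [-0.14, -0.99, 0.0], [-0.003, 0.0, -1.0]]
force: [-5.6, -0.4, 2.2]
opening: 0.002
```

servo_tool:
  targets:
    - [[0.0005,0,0],[0,0,0]]
    - [[0.001,0,0],[0,0,0]]
    - [[0.001,0,0],[0,0,0]]

```text
time_s: 22.48
position: [0.6025, 0.0754, 0.0654]
tcp_rot: [[0.99, -0.14, -0.005], [-0.14, -0.99, 0.0], [-0.005, 0.0, -1.0]]
force: [-6.8, 0.1, 3.4]
opening: 0.006
```

servo_tool:
  targets:
    - [[0.0005,0,0],[0,0,0]]
    - [[0.001,0,0],[0,0,0]]
    - [[0.001,0,0],[0,0,0]]

```text
time_s: 22.85
position: [0.6026, 0.0754, 0.0654]
tcp_rot: [[0.99, -0.139, -0.007], [-0.139, -0.99, 0.0], [-0.007, 0.001, -1.0]]
force: [-8.8, 1.3, 4.1]
opening: 0.007
```

servo_tool:
  targets:
    - [[0.0008,0,0],[0,0,0]]
    - [[0.0016,0,0],[0,0,0]]
    - [[0.002,0,0],[0,0,0]]
    - [[0.002,0,0],[0,0,0]]

```text
time_s: 23.35
position: [0.6027, 0.0754, 0.0654]
tcp_rot: [[0.99, -0.139, -0.011], [-0.139, -0.99, 0.001], [-0.011, 0.001, -1.0]]
force: [-11.3, 0.6, 7.4]
opening: 0.004
```

servo_tool:
  targets:
    - [[0.0005,0,0],[0,0,0]]
    - [[0.001,0,0],[0,0,0]]
    - [[0.001,0,0],[0,0,0]]
    - [[0.001,0,0],[0,0,0]]

```text
time_s: 23.85
position: [0.6027, 0.0754, 0.0654]
tcp_rot: [[0.99, -0.139, -0.013], [-0.139, -0.99, 0.001], [-0.013, 0.001, -1.0]]
force: [-12.4, 1.5, 8.7]
opening: 0.001
```

```bash
python3 look.py
```

```text
tcp [0.6027 0.0754 0.0654] case [16.6 85.3] F [-12.4   1.5   8.7] t 23.85 open 0.0011525239485048015
red [611. 263.] 948 [ 34.5 -79.9]
red [323. 275.] 956 [31.9 85.5]
```

servo_tool:
  targets:
    - [[0.0005,0,-0.0005],[0,0,0]]
    - [[0.001,0,-0.001],[0,0,0]]
    - [[0.0015,0,-0.001],[0,0,0]]
    - [[0.0015,0,-0.001],[0,0,0]]

```text
time_s: 24.4
position: [0.6028, 0.0754, 0.0655]
tcp_rot: [[0.99, -0.139, -0.016], [-0.139, -0.99, 0.001], [-0.016, 0.001, -1.0]]
force: [-13.8, 1.1, 6.4]
opening: 0.008
```

servo_tool:
  targets:
    - [[0.0005,0,0],[0,0,0]]
    - [[0.001,0,-0.0005],[0,0,0]]
    - [[0.001,0,-0.0005],[0,0,0]]
    - [[0.001,0,-0.0005],[0,0,0]]

```text
time_s: 24.9
position: [0.6029, 0.0753, 0.0656]
tcp_rot: [[0.99, -0.139, -0.018], [-0.139, -0.99, 0.001], [-0.018, 0.001, -1.0]]
force: [-14.6, 2.0, 4.9]
opening: 0.009
```

servo_tool:
  targets:
    - [[0.0005,0,0],[0,0,0]]
    - [[0.0005,0,0],[0,0,0]]

```text
time_s: 25.15
position: [0.6028, 0.0754, 0.0656]
tcp_rot: [[0.99, -0.139, -0.019], [-0.139, -0.99, 0.001], [-0.019, 0.001, -1.0]]
force: [-15.3, 1.2, 5.8]
opening: 0.005
```

servo_tool:
  targets:
    - [[-0.008,0,0],[0,0,0]]
    - [[-0.026,0,0],[0,0,0]]
    - [[-0.026,0.058,0],[0,0,0]]
    - [[-0.026,0.116,0],[0,0,0]]
    - [[-0.026,0.17,0],[0,0,0]]
    - [[-0.022,0.17,0],[0,0,0]]
    - [[-0.016,0.17,0],[0,0,0]]
    - [[-0.014,0.17,0],[0,0,0]]
    - [[-0.014,0.17,0],[0,0,0]]

```text
time_s: 26.28
position: [0.5747, -0.0909, 0.0671]
tcp_rot: [[0.991, -0.138, 0.001], [-0.138, -0.991, -0.0], [0.001, 0.0, -1.0]]
force: [0.0, 0.4, -0.3]
opening: 0.007
```

```bash
python3 look.py pics/w5.png
```

```text
tcp [ 0.5747 -0.0909  0.0671] case [ 11.6 -83.3] F [ 0.   0.4 -0.3] t 26.275 open 0.006998668823587879
red [ 33. 251.] 769 [36.1 83.3]
red [327. 266.] 931 [ 30.7 -84.6]
```

servo_tool:
  targets:
    - [[0.001,0,0],[0,0,0]]
    - [[0.002,0,0],[0,0,0]]
    - [[0.003,0,0],[0,0,0]]
    - [[0.004,0,0],[0,0,0]]
    - [[0.004,0,0],[0,0,0]]

```text
time_s: 26.95
position: [0.5775, -0.0927, 0.067]
tcp_rot: [[0.99, -0.14, -0.001], [-0.14, -0.99, 0.0], [-0.001, -0.0, -1.0]]
force: [-1.8, 1.5, 0.8]
opening: 0.005
```

servo_tool:
  targets:
    - [[0.0005,0,0],[0,0,0]]
    - [[0.001,0,0],[0,0,0]]
    - [[0.0015,0,0],[0,0,0]]
    - [[0.0015,0,0],[0,0,0]]

```text
time_s: 27.45
position: [0.5792, -0.0928, 0.0669]
tcp_rot: [[0.99, -0.14, -0.001], [-0.14, -0.99, 0.0], [-0.001, -0.0, -1.0]]
force: [-3.5, 0.3, 1.7]
opening: 0.006
```

servo_tool:
  targets:
    - [[0.0005,0,0],[0,0,0]]
    - [[0.001,0,0],[0,0,0]]
    - [[0.0015,0,0],[0,0,0]]
    - [[0.0015,0,0],[0,0,0]]

```text
time_s: 27.95
position: [0.5794, -0.0927, 0.0669]
tcp_rot: [[0.99, -0.139, -0.004], [-0.139, -0.99, 0.001], [-0.004, -0.0, -1.0]]
force: [-6.5, -0.4, 3.5]
opening: 0.007
```

servo_tool:
  targets:
    - [[0.001,0,0],[0,0,0]]
    - [[0.002,0,-0.0005],[0,0,0]]
    - [[0.0025,0,-0.001],[0,0,0]]
    - [[0.0025,0,-0.001],[0,0,0]]

```text
time_s: 28.45
position: [0.5795, -0.0926, 0.067]
tcp_rot: [[0.99, -0.139, -0.009], [-0.139, -0.99, 0.002], [-0.009, -0.001, -1.0]]
force: [-8.4, -0.1, 3.4]
opening: 0.004
```

servo_tool:
  targets:
    - [[0.0005,0,0],[0,0,0]]
    - [[0.001,0,-0.0005],[0,0,0]]
    - [[0.0015,0,-0.0005],[0,0,0]]
    - [[0.0015,0,-0.0005],[0,0,0]]

```text
time_s: 28.95
position: [0.5797, -0.0925, 0.0672]
tcp_rot: [[0.99, -0.139, -0.012], [-0.139, -0.99, 0.003], [-0.012, -0.001, -1.0]]
force: [-9.9, -0.6, 2.3]
opening: 0.006
```

servo_tool:
  targets:
    - [[0.001,0,0],[0,0,0]]
    - [[0.002,0,0],[0,0,0]]
    - [[0.0025,0,0],[0,0,0]]
    - [[0.0025,0,0],[0,0,0]]

```text
time_s: 29.45
position: [0.5797, -0.0924, 0.067]
tcp_rot: [[0.99, -0.139, -0.017], [-0.139, -0.99, 0.004], [-0.017, -0.001, -1.0]]
force: [-14.2, -1.0, 5.2]
opening: 0.008
```

servo_tool:
  targets:
    - [[0.0005,0,0],[0,0,0]]
    - [[0.001,0,0],[0,0,0]]
    - [[0.0015,0,-0.0005],[0,0,0]]
    - [[0.0015,0,-0.0005],[0,0,0]]

```text
time_s: 29.95
position: [0.5799, -0.0923, 0.0673]
tcp_rot: [[0.99, -0.138, -0.02], [-0.138, -0.99, 0.004], [-0.02, -0.002, -1.0]]
force: [-16.8, -1.6, 5.9]
opening: 0.005
```

servo_tool:
  targets:
    - [[-0.01,0,0],[0,0,0]]
    - [[-0.03,0,0],[0,0,0]]
    - [[-0.04,0,-0.03],[0,0,0]]
    - [[-0.07,-0.03,-0.08],[0,0,0]]
    - [[-0.1,-0.08,-0.11],[0,0,0]]
    - [[-0.1,-0.085,-0.11],[0,0,0]]
    - [[-0.1,-0.085,-0.11],[0,0,0]]

```text
time_s: 30.82
position: [0.5037, 0.0041, 0.1797]
tcp_rot: [[0.99, -0.138, 0.005], [-0.138, -0.99, -0.001], [0.005, 0.0, -1.0]]
force: [-0.1, -0.3, -0.8]
opening: 0.003
```

```bash
python3 look.py pics/w6.png
```

```text
tcp [0.5037 0.0041 0.1797] case [-71.7   1. ] F [-0.1 -0.3 -0.8] t 30.825 open 0.003066803777913462
red [207.  97.] 315 [34.6 86.8]
red [438.  97.] 439 [ 34.2 -83.2]
```

View pics/w6.png

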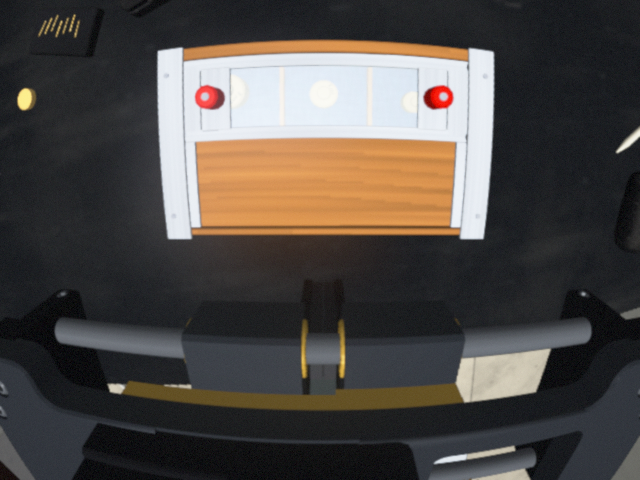

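The cover is square and shut. The rollers are at (208,97) and (438,97), reading case x 34.6 and 34.2 mm, and all three weights show through the glass. Handing in.

```bash
python3 -c "
from rig import order;print(order.hand_in())"
```

```text
the job is handed in; nothing more can be done
None
```

I put the brass weight upright in the middle pocket and slid the cover shut, pushing the two rollers alternately. I then pressed the left roller home at about 15 N and the right at about 16.5–17 N. The job is handed in at about 31 s of the 69 s allowed.

- **Forces:** sliding took at most about 4 N in the push direction. The highest reading was the final right press, 16.8 N forward with about 6 N vertical, roughly 18 N in total. Force was only read at the end of each move.
- **Cover:** the last wrist image puts the rollers at case x 34.6 mm (left) and 34.2 mm (right), against 33 mm expected. That is within the roughly 2 mm calibration error, and the cover is square. At both final presses the fingertip was at about the same case x, 16.6 mm.
- **Weight:** it stood upright in the pocket before the cover moved, and all three weights show through the glass in the last image.
- **Disagreement:** near the edge of the wrist image the far roller read about 2–4 mm too far back during the pushing, so I relied on the near roller and the fingertip position instead.
- **Surroundings:** I saw no contact with anything else. I did not re-measure the coin and the mouse at the end.

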